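# Open the humidifier's filling cap, whose thread may be left- or right-handed

### The job

The blue cap on top of the bench humidifier has to come off so that the tank can be filled, but nobody knows whether it is right- or left-handed: try it gently one way and, if it soon jams, the other way, until it comes free. It is thin plastic, so hold it lightly, with a grip of no more than 20 N, and do not force it where it jams. Lift the freed cap straight off, and finish while still holding it upright in the gripper, at least a hand's width (10 cm) above the neck it came from, leaving the other things on the table alone.

Things in the scene. Friction and masses are not known exactly. Their poses are not given: they have to be found in the camera images.
- humidifier: White bench humidifier, a low box 160 x 140 x 72 mm fixed to the table; its front, with display and two keys, faces its own -x. Origin: centre of its underside, z up. On its flat top stands the filling neck, covered by the blue cap. Which way the cap opens differs from start to start and cannot be seen or read: a hidden pin decides.
- neck (a point): Centre of the filling neck at the level of the humidifier's top (72 mm above the table), 15 mm to the front of the housing's centre; axes as the humidifier's. The cap's underside rests here. The neck, inside the cap, is 47 mm across and 14 mm high, 3 mm play to the skirt, with a short-turn (bayonet) thread.
- cap_grip (a point): Grip of the cap, the point to grasp: centre of the upright wing (14 mm thick, 46 mm long, 28 mm high, white inlay) that stands on the cap's round top. 36 mm above the cap's underside, 14 mm below the wing's top. z up along the cap's axis, y along the wing, x across its thickness (close the fingers along x). As found the wing is within 5 degrees of the humidifier's y axis.
- cap: The loose blue cap, 30 to 65 g: ribbed skirt 60 mm across, 22 mm high, wing grip on top. Origin: centre of its underside; axes as cap_grip. Locked as found (rises 2 mm at most). Turned the right way it moves freely, is unlocked past 40 degrees, best lifted at 50, end stop at 60. Turned the wrong way it jams hard after 5 to 25 degrees and stays locked.
- spray_bottle: Bystander: clear spray bottle with green head, 250 mm tall, 52 x 83 mm. Origin under its centre.
- vial_amber: Bystander: amber glass vial with blue cap, 23 mm across, 58 mm tall. Origin under its centre.
- vial_green: Bystander: clear vial with green cap, 23 mm across, 48 mm tall. Origin under its centre.
- dropper: Bystander: brown dropper bottle with black teat, 33 mm across, 102 mm tall. Origin under its centre.
- stamp: Bystander: wooden-handled stamp, 28 x 54 mm, 74 mm tall. Origin under its centre.
- logger: Bystander: grey handheld data logger with a small display lying flat, 92 x 58 x 20 mm. Origin under its centre.
- label_roll: Bystander: white roll of labels, 106 x 67 x 30 mm, at the back of the table. Origin under its centre.
- plaster_roll: Bystander: small roll of plaster, 45 mm across, 30 mm high, at the back of the table. Origin under its centre.
Not all that is in view belongs to the job. Several things have the shape of the cap; the one meant has the colours described above.

How it is judged:
By the outcome, as a careful person would: the job done as asked, in the order asked, and still so for the second after the job is handed in, while the arm keeps its last pose, push and grip.
It also fails if it takes over 48 s, if anything falls off the work surface, if the arm or the gripper's body presses on something with over 40 N, if the wrist force passes 120 N, or if a joint passes its speed limit or range.

### The arm

A 7-joint arm with a two-finger parallel gripper is mounted at the origin on the work surface; the furniture and walls round the work are solid. World frame = base frame: x ahead of the robot, y to its left, z up, the work surface at z = 0. Lengths are in m, angles in rad, forces in N, time in s.
With the tool pointing down it reaches from about 0.35 to 0.9 m from the base axis. Payload 8.1 kg.
Tool frame: the origin (TCP) lies on the centre line of the jaws, within the pads' length; the fingertips stand 19 mm ahead of it and the grasp point (between the pads) is the TCP; z points along the fingers, y is the direction in which the jaws open and shut (so a half turn about z gives the same grasp; the last joint's range is limited). The gripper opens to 92 mm and grips with 3 to 60 N. Pads are 19 mm wide; open, the fingers measure 130 mm over their backs; the gripper's body (75 mm by 190 mm) begins 47 mm behind the grasp point.
Start: joints at [1.131, 0.434, 0.025, 1.573, -0.012, 1.134, -0.075], TCP at [0.207, -0.59, 0.246] pointing down, gripper open.
Joint ranges: [-2.62, 2.62], [-0.44, 2.09], [-1.27, 1.32], [0.08, 2.57], [-1.32, 4.46], [0.12, 2], [-2.74, 2.74]. Speed limits (rad/s): [2.22, 2.22, 3.01, 3.01, 3.14, 3.14, 3.14].

### API

Orientations are given as a rotation vector (axis times angle).
In Python, from cell import monitor, imaging, workorder, outline_of gives the robot as it stands.
- The arm moves only by the tool move_arm, never from a script. Its argument "series" is a list of rows, each a list of 6 numbers: the shift along the world's x, y, z in cm, then the turn, a rotation vector about the world's x, y, z in degrees. A call has 1 to 8 rows; each row shifts and turns the commanded pose from where the row before left it; what a row does not reach is not made up. A row lasts 1/10 s, in which the tool goes at most 50 mm and 8.59 degrees, less where a joint would pass 70% of its speed; a pose out of reach is approached as far as the arm can. A call with a gripper value outside its range is refused whole. "grip" is the opening, from 0 (shut) to 1 (fully open), set as the call begins (left out, the last holds). The fingers move at their own pace and stop on an object; "force" is the grip in N (left out, the last holds). Time passes only in rows, so rows that do not move let the fingers close. It gives the time, the measured TCP pose, the force and the opening at its end, in the units of the state.
- monitor.observe(): the state, without advancing time (a new reading comes with each control period).
- imaging.get_image(name): name is "side" or "top" or "wrist"; returns a dict with "color" (384x512x3 uint8, red, green, blue), "fx", "fy", "cx", "cy" (pixels), "rvec" (rotation vector, rad) and "tvec" (3), from world to camera coordinates, as OpenCV has them; the wrist camera has in their place "mount" (4x4, takes a point from camera to tool coordinates, whose origin is the TCP and whose axes are the flange's). Camera axes: x right, y down, z forward; pixel columns grow to the right and rows downward; lengths in m; the calibration is good to about 2 mm. A picture is of the moment at which its call begins: read the wrist's pose just before it. There is no depth.
- workorder.sign_off(): hands the job in, once; it reports no verdict.
Trained networks look in the newest picture that a camera, given by its name, has taken for a name from the list of things; names that differ only in an ending like _2 or _b are one class to them, and where a whole thing is asked for, a point or a joint stands for the part that bears it (a point fixed in the world has none). Each returns a list of dicts, best first, with "p" (0 to 1); they miss things now and then, are a little off and sometimes report something else, mostly with a low value. They report only what shows in the picture. A call takes as long as a camera call. They do not tell look-alikes from the thing itself.
- outline_of(camera, thing): "mask" (384x512 bool, what is visible of it) and "rect" ([left, top, width, height] in pixels, round what is visible of it).
The state is a dict: "clock": time; "joints": joint angles; "dq": joint speeds; "joint_efforts": joint torques, N m; "position": TCP position; "ee_rot": TCP orientation; "force": force on the tool from outside, world axes, zero at the start; "ft_torque": the same for the moment, N m; "width": opening from 0.0 (shut) to 1.0 (fully open).
Only numpy, scipy, OpenCV 4.12 (cv2) and the standard library are available. Lean on these libraries where they do the work, as an engineer would, in place of code of your own. Each camera call takes 0.05 s, during which the arm holds its last target. There are 200 camera calls.

## Working session

There is one attempt and no reset: what is moved stays moved. The work goes in short steps, Python scripts to look and compute and a tool call to move; the robot and the scene stay as the last step left them, time stands still between calls to the robot, and variables do not carry over. Pictures are saved under pics/ and viewed, about 8 in all and at most 12, crops included, and the job is handed in when it is done.

Besides the shell and the picture viewer there is one more tool, called after "Call:" as name(argument=value, ...), one argument or row to a line, values as JSON. move_arm: Moves the arm, as the interface text tells. Its arguments: {"type":"object","properties":{"series":{"type":"array"},"grip":{"type":"number"},"force":{"type":"number"}},"required":["series"]}

```bash
mkdir -p pics; ls
cat > h.py <<'E'
import numpy as np, cv2
from cell import monitor, imaging, workorder, outline_of
def cam(name):
    s=monitor.observe(); im=imaging.get_image(name)
    K=np.array([[im['fx'],0,im['cx']],[0,im['fy'],im['cy']],[0,0,1]])
    if 'mount' in im:
        T=np.eye(4);T[:3,:3]=cv2.Rodrigues(np.array(s['ee_rot'],float))[0];T[:3,3]=s['position']
        W=T@np.array(im['mount']); R=W[:3,:3].T; C=W[:3,3]
    else:
        R=cv2.Rodrigues(np.array(im['rvec'],float))[0]; C=-R.T@np.array(im['tvec'],float)
    return im['color'],K,R,C
def atz(uv,K,R,C,z):
    d=R.T@np.linalg.inv(K)@np.array([uv[0],uv[1],1.]); return C+d*(z-C[2])/d[2]
def proj(P,K,R,C):
    p=K@R@(np.array(P)-C); return p[:2]/p[2]
E
python3 - <<'E'
from h import *
print(monitor.observe())
ims=[]
for n in ['side','top','wrist']:
    c,K,R,C=cam(n); cv2.imwrite(f'pics/{n}0.png',c[:,:,::-1]); ims.append(c); print(n,K[0,0],C.round(3),R[2].round(2))
    for t in ['humidifier','cap','cap_grip']:
        for o in outline_of(n,t)[:4]:
            m=o['mask']; ys,xs=np.nonzero(m); print(n,t,round(o['p'],2),o['rect'],xs.mean().round(1),ys.mean().round(1),c[m].mean(0).round())
            if n!='side': print(atz((xs.mean(),ys.mean()),K,R,C,.1).round(3))
E
```

```text
pics
{'clock': 0.0, 'joints': array([ 1.13137494,  0.43522411,  0.02494847,  1.57408282, -0.01163414,
        1.13397864, -0.07509955]), 'dq': array([-5.65710295e-06,  8.11953359e-04, -8.16248192e-04,  5.33250148e-04,
       -2.23995140e-03,  4.41840253e-04, -5.88275370e-04]), 'joint_efforts': array([-4.54974615e-04, -6.67846584e+01,  9.84820984e-01, -3.14455962e+01,
       -6.06786017e-02,  4.30432206e-02,  2.42250781e-04]), 'position': array([ 0.20637296, -0.58944685,  0.24494947]), 'ee_rot': array([-3.09567781e+00, -5.26232793e-01,  5.61052492e-04]), 'force': array([-0.50695188,  0.34051826,  0.62178927]), 'ft_torque': array([ 0.0180821 , -0.06388658,  0.02100369]), 'width': 0.9974806756445567}
side 490.90328849947207 [ 0.712 -0.906  1.116] [-0.11  0.67 -0.74]
side humidifier 0.61 [202.0, 188.0, 78.8, 64.6] 241.4 220.1 [179. 181. 178.]
side cap 0.78 [198.8, 170.4, 23.0, 18.7] 209.5 179.4 [ 70. 131. 129.]
side cap 0.77 [167.7, 231.4, 20.7, 21.9] 176.4 243.9 [ 65. 136. 135.]
side cap 0.71 [181.9, 192.7, 18.2, 22.9] 188.4 204.0 [ 67. 134. 133.]
side cap 0.62 [249.9, 176.5, 16.9, 17.8
[... 690 characters left out ...]
0.79 [251.2, 260.9, 13.7, 18.5] 256.9 268.5 [ 37. 106. 104.]
[0.355 0.002 0.1  ]
top cap 0.66 [263.3, 206.1, 18.8, 23.6] 272.5 217.8 [ 29.  52. 107.]
[ 0.502 -0.044  0.1  ]
top cap 0.52 [209.5, 196.4, 23.9, 18.0] 221.4 205.3 [37. 92. 46.]
[0.538 0.107 0.1  ]
top cap_grip 0.88 [250.4, 257.6, 17.8, 22.3] 257.1 268.5 [ 39. 106. 104.]
[0.355 0.001 0.1  ]
top cap_grip 0.84 [263.0, 210.9, 21.1, 16.2] 272.4 218.1 [ 28.  51. 106.]
[ 0.501 -0.043  0.1  ]
top cap_grip 0.7 [214.9, 248.8, 20.7, 15.5] 223.0 255.4 [ 36. 104. 102.]
[0.392 0.1   0.1  ]
top cap_grip 0.62 [212.7, 196.5, 18.7, 17.6] 221.2 205.0 [40. 92. 49.]
[0.539 0.108 0.1  ]
wrist 345.2662111604575 [ 0.281 -0.563  0.383] [-0.27 -0.1  -0.96]
```

Run:
```python
import cv2,numpy as np
s=cv2.imread('pics/side0.png');t=cv2.imread('pics/top0.png')
a=cv2.resize(s[130:290,120:333],(800,600),interpolation=3)
b=cv2.resize(t[160:295,190:370],(800,600),interpolation=3)
cv2.imwrite('pics/a.png',a);cv2.imwrite('pics/b.png',b)
```

```text
(no output)
```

View pics/a.png

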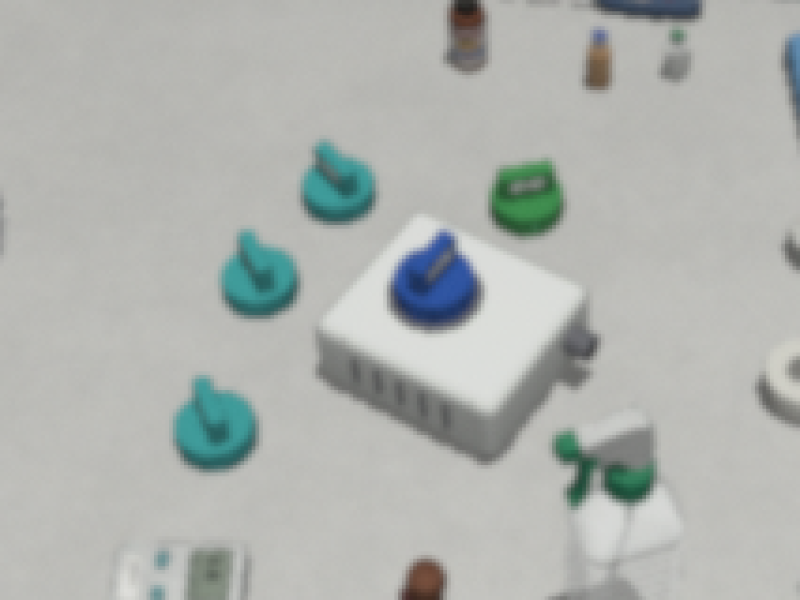

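View pics/b.png

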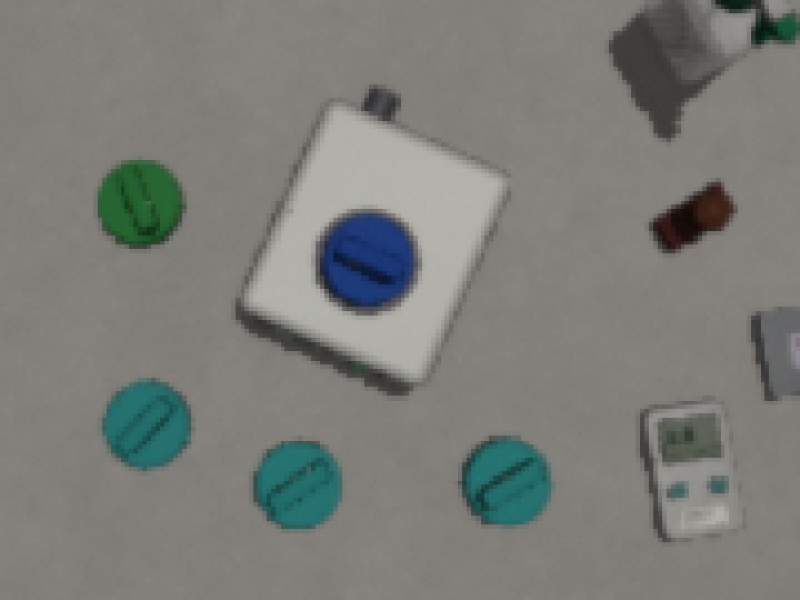

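View pics/top0.png

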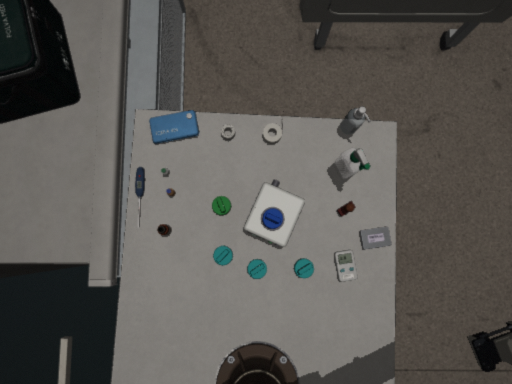

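The blue cap sits on the white humidifier: about (272,218) in the top view and (235,204) in the side view. The teal and green caps are look-alikes. The LED and keys face the robot.

Run:
```python
from h import *
V={}
for n in ['top','side']:
    c,K,R,C=cam(n); h=cv2.cvtColor(c,cv2.COLOR_RGB2HSV)
    m=cv2.inRange(h,(105,120,40),(125,255,255)); k,l,st,ce=cv2.connectedComponentsWithStats(m)
    for i in range(1,k):
        if st[i,4]>60: print(n,st[i],ce[i], atz(ce[i],K,R,C,.097).round(4))
    if n=='top':
        g=c[:,:,0].astype(float)
        o=outline_of(n,'humidifier')[0]; r=cv2.minAreaRect(np.argwhere(o['mask'])[:,::-1].astype(np.float32))
        b=np.array([atz(p,K,R,C,.072)[:2] for p in cv2.boxPoints(r)]); print('box',b.round(3),b.mean(0)); 
        for i in range(4):
            d=b[(i+1)%4]-b[i]; print(np.hypot(*d).round(3),np.degrees(np.arctan2(d[1],d[0])).round(1))
        print('bottle heads',atz((362,162),K,R,C,.25),atz((347,165),K,R,C,.1))
```

```text
top [263 209  20  20 320] [272.31875 218.2625 ] [ 0.5004 -0.043   0.097 ]
box [[ 0.467  0.048]
 [ 0.632 -0.024]
 [ 0.575 -0.151]
 [ 0.413 -0.078]] [ 0.52177637 -0.05133385]
0.179 -23.6
0.139 -114.0
0.178 155.7
0.137 66.5
bottle heads [ 0.64030603 -0.27017823  0.25      ] [ 0.65997457 -0.2654954   0.1       ]
side [225 193  21  23 301] [235.17275748 205.78405316] [ 0.5042 -0.0556  0.097 ]
```

Call:
move_arm(
  series=[
    [1.8, 3.4, 0, 0, 0, 2.9],
    [1.8, 3.4, 0, 0, 0, 2.9],
    [1.8, 3.4, 0, 0, 0, 2.9],
    [1.8, 3.4, 0, 0, 0, 2.9],
    [1.8, 3.4, 0, 0, 0, 2.9],
    [1.8, 3.4, 0, 0, 0, 2.9],
    [1.8, 3.4, 0, 0, 0, 2.9],
    [1.8, 3.4, 0, 0, 0, 2.9],
  ],
  grip=1,
  force=12,
)

```text
clock: 1.55
position: [0.3511, -0.3165, 0.246]
ee_rot: [2.926, 1.141, 0.0]
force: [0.0, -0.6, 0.8]
width: 0.998
```

Call:
move_arm(
  series=[
    [1.8, 3.4, 0, 0, 0, 2.9],
    [1.8, 3.4, 0, 0, 0, 2.9],
    [1.8, 3.4, 0, 0, 0, 2.9],
    [1.8, 3.4, 0, 0, 0, 2.9],
    [1.8, 3.4, 0, 0, 0, 2.9],
    [1.8, 3.4, 0, 0, 0, 2.9],
    [1.8, 3.4, 0, 0, 0, 2.9],
    [1.8, 3.4, 0, 0, 0, 2.9],
  ],
)

```text
clock: 2.35
position: [0.4951, -0.0446, 0.246]
ee_rot: [2.637, 1.706, 0.001]
force: [0.7, 0.6, 0.2]
width: 1.002
```

Call:
move_arm(
  series=[
    [0, 0, 0, 0, 0, 0],
    [0, 0, 0, 0, 0, 0],
    [0, 0, 0, 0, 0, 0],
  ],
)

```text
clock: 2.65
position: [0.4941, -0.047, 0.2456]
ee_rot: [2.64, 1.702, -0.001]
force: [-0.8, -0.1, -0.2]
width: 0.998
```

```bash
cat > w.py <<'E'
import sys
from h import *
c,K,R,C=cam('wrist'); s=monitor.observe()
M=cv2.Rodrigues(np.array(s['ee_rot']))[0]
print('t',s['clock'],'pos',s['position'].round(4),'tooly deg',np.degrees(np.arctan2(M[1,1],M[0,1])).round(2),'z',M[:,2].round(3),'F',s['force'].round(1),s['ft_torque'].round(2),s['width'],'j',s['joints'].round(2))
cv2.imwrite(f'pics/{sys.argv[1]}.png',c[:,:,::-1])
h=cv2.cvtColor(c,cv2.COLOR_RGB2HSV); m=cv2.inRange(h,(105,120,30),(125,255,255)); k,l,st,ce=cv2.connectedComponentsWithStats(m)
for i in range(1,k):
    if st[i,4]>150: print(st[i],ce[i].round(1),atz(ce[i],K,R,C,.1).round(4))
E
python3 w.py w1
```

```text
t 2.7 pos [ 0.4941 -0.0473  0.2457] tooly deg -24.44 z [-0.    -0.001 -1.   ] F [-0.6 -0.1 -0.2] [-0.05 -0.09 -0.02] 0.9976082296219783 j [ 0.35  0.27 -0.45  1.85  0.13  1.05 -0.57]
[ 224  133   69   71 3713] [257.5 167.2] [ 0.5021 -0.04    0.1   ]
```

View pics/w1.png

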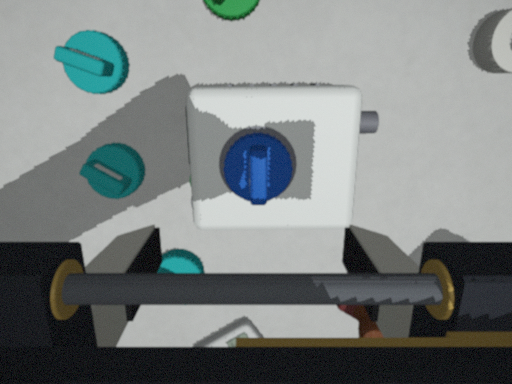

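The blue cap is at about (258,167) on the housing, with the wing nearly vertical in the image, i.e. across the jaws. I'll refine the pose with a silhouette fit.

```bash
cat > fit.py <<'E'
from h import *
from scipy.optimize import minimize
c,K,R,C=cam('wrist')
h=cv2.cvtColor(c,cv2.COLOR_RGB2HSV); m=cv2.inRange(h,(105,120,30),(125,255,255)); m=cv2.morphologyEx(m,cv2.MORPH_CLOSE,np.ones((5,5)))
th=np.linspace(0,2*np.pi,40)
def model(x,y,a,z0=.072):
    sk=[[x+.03*np.cos(t),y+.03*np.sin(t),z0+z] for t in th for z in (0,.022)]
    ca,sa=np.cos(a),np.sin(a)
    w=[[x+u*ca-v*sa,y+u*sa+v*ca,z0+z] for u in(-.007,.007) for v in(-.023,.023) for z in(.022,.05)]
    return sk,w
def iou(p):
    im=np.zeros((384*4,512*4),np.uint8)
    for pts in model(p[0]/1e3,p[1]/1e3,np.radians(p[2])):
        q=np.array([proj(P,K,R,C) for P in pts])*4+2
        cv2.fillConvexPoly(im,cv2.convexHull(q.astype(np.float32)).round().astype(int),255)
    im=cv2.resize(im,(512,384),interpolation=cv2.INTER_AREA).astype(float)/255
    return np.abs(im-(m>0)).sum()
r=minimize(iou,[502,-42,-24],method='Nelder-Mead',options=dict(initial_simplex=[[500,-45,-26],[505,-40,-24],[500,-40,-22],[503,-44,-28]]))
print(r.x.round(2),r.fun,(m>0).sum())
# wing angle from the bright top face edges: wing top ends
u=m*0
y0,y1,x0,x1=[120,215,215,300]
cv2.imwrite('pics/crop1.png',cv2.resize(c[y0:y1,x0:x1,::-1],None,fx=6,fy=6,interpolation=3))
E
python3 fit.py
```

```text
[500.79 -43.12 -25.46] 262.89019607843136 3720
```

View pics/crop1.png

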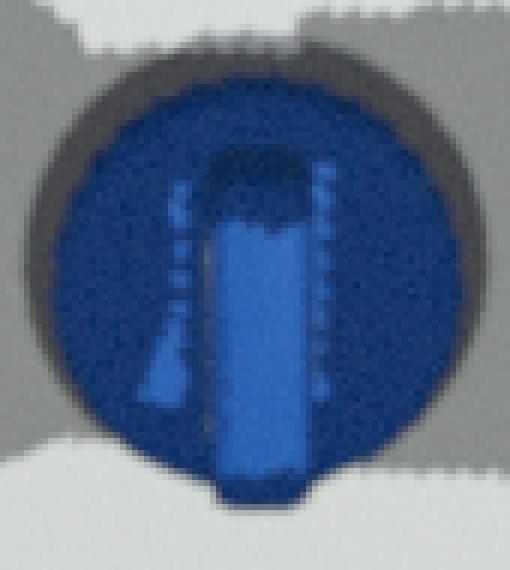

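Fit and top view agree: cap axis (0.501, -0.043), wing square to the jaws. Descending.

Call:
move_arm(
  series=[
    [0.7, 0.4, -2, 0, 0, 0],
    [0, 0, -2, 0, 0, 0],
    [0, 0, -2, 0, 0, 0],
    [0, 0, -2, 0, 0, 0],
    [0, 0, -1.5, 0, 0, 0],
    [0, 0, -1, 0, 0, 0],
    [0, 0, 0, 0, 0, 0],
    [0, 0, 0, 0, 0, 0],
  ],
)

```text
clock: 3.55
position: [0.5017, -0.0423, 0.1412]
ee_rot: [2.64, 1.703, 0.0]
force: [0.4, -0.2, -0.4]
width: 1.0
```

```bash
python3 w.py w2
```

```text
t 3.6 pos [ 0.502  -0.0421  0.1415] tooly deg -24.34 z [ 0.001 -0.    -1.   ] F [-0.3 -0.   0.5] [-0.02 -0.08  0.03] 0.9970294545008314 j [ 0.3   0.4  -0.42  1.96  0.22  0.82 -0.66]
[ 201  169  103  105 8076] [251.9 220.2] [ 0.5035 -0.0375  0.1   ]
```

```bash
python3 fit.py
```

```text
[501.15 -42.16 -24.41] 955.1019607843136 8080
```

View pics/w2.png

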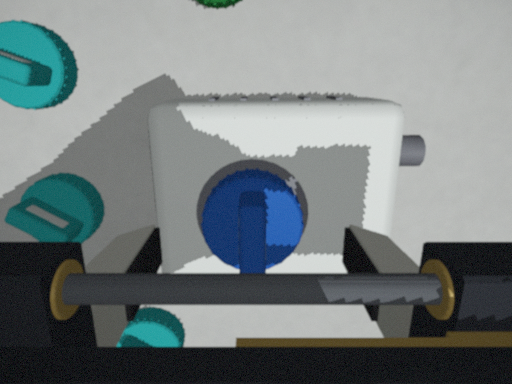

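The wing (column 252) is centred between the jaws (160 and 345). Going down to 0.118 and closing lightly.

Call:
move_arm(
  series=[
    [0, 0, -1.2, 0, 0, 0],
    [0, 0, -1.1, 0, 0, 0],
    [0, 0, 0, 0, 0, 0],
    [0, 0, 0, 0, 0, 0],
  ],
)

```text
clock: 4.05
position: [0.5011, -0.0418, 0.1172]
ee_rot: [-2.638, -1.704, 0.002]
force: [0.9, 0.5, 0.7]
width: 1.005
```

Call:
move_arm(
  series=[
    [0, 0, 0, 0, 0, 0],
    [0, 0, 0, 0, 0, 0],
    [0, 0, 0, 0, 0, 0],
    [0, 0, 0, 0, 0, 0],
    [0, 0, 0, 0, 0, 0],
    [0, 0, 0, 0, 0, 0],
    [0, 0, 0, 0, 0, 0],
    [0, 0, 0, 0, 0, 0],
  ],
  grip=0,
  force=15,
)

```text
clock: 4.85
position: [0.5015, -0.0419, 0.1177]
ee_rot: [2.639, 1.704, 0.0]
force: [0.9, -0.5, -0.0]
width: 0.351
```

Call:
move_arm(
  series=[
    [0, 0, 0, 0, 0, 0],
    [0, 0, 0, 0, 0, 0],
    [0, 0, 0, 0, 0, 0],
    [0, 0, 0, 0, 0, 0],
  ],
)

```text
clock: 5.25
position: [0.5015, -0.0419, 0.1177]
ee_rot: [2.639, 1.704, 0.0]
force: [-0.9, -0.3, 0.3]
width: 0.154
```

```bash
python3 w.py w3
```

```text
t 5.3 pos [ 0.5015 -0.0419  0.1177] tooly deg -24.31 z [ 0.  0. -1.] F [-0.4  0.1 -0.4] [-0.06 -0.09 -0.  ] 0.14817525974478152 j [ 0.29  0.43 -0.41  1.99  0.24  0.77 -0.68]
[ 195  179  114   95 5717] [251.5 219.7] [ 0.5072 -0.0279  0.1   ]
[238 304  28  11 250] [251.7 309.1] [ 0.4865 -0.0742  0.1   ]
```

Gripped (13.6 mm ≈ wing). Trying counter-clockwise gently.

Call:
move_arm(
  series=[
    [0, 0, 0, 0, 0, 0],
    [0, 0, 0, 0, 0, 1.5],
    [0, 0, 0, 0, 0, 1.5],
    [0, 0, 0, 0, 0, 0],
  ],
)

```text
clock: 5.7
position: [0.5015, -0.0419, 0.1177]
ee_rot: [-2.592, -1.775, -0.0]
force: [-0.8, -0.4, 0.1]
width: 0.155
```

```bash
cat > s.py <<'E'
from h import *
s=monitor.observe(); M=cv2.Rodrigues(np.array(s['ee_rot']))[0]
print('t',s['clock'],s['position'].round(4),'yaw',np.degrees(np.arctan2(M[1,1],M[0,1])).round(2),'F',s['force'].round(1),'T',s['ft_torque'].round(3),s['width'].round(3),'j7',s['joints'][6].round(2))
E
python3 s.py
```

```text
Traceback (most recent call last):
  File "s.py", line 3, in <module>
    print('t',s['clock'],s['position'].round(4),'yaw',np.degrees(np.arctan2(M[1,1],M[0,1])).round(2),'F',s['force'].round(1),'T',s['ft_torque'].round(3),s['width'].round(3),'j7',s['joints'][6].round(2))
                                                                                                                                                         ^^^^^^^^^^^^^^^^
AttributeError: 'float' object has no attribute 'round'
```

Call:
move_arm(
  series=[
    [0, 0, 0, 0, 0, 1.5],
    [0, 0, 0, 0, 0, 1.5],
    [0, 0, 0, 0, 0, 0],
  ],
)

```text
clock: 6.0
position: [0.5016, -0.0419, 0.1178]
ee_rot: [2.545, 1.842, 0.0]
force: [0.4, -0.3, -0.6]
width: 0.15
```

```bash
python3 s.py
```

```text
Traceback (most recent call last):
  File "s.py", line 3, in <module>
    print('t',s['clock'],s['position'].round(4),'yaw',np.degrees(np.arctan2(M[1,1],M[0,1])).round(2),'F',s['force'].round(1),'T',s['ft_torque'].round(3),s['width'].round(3),'j7',s['joints'][6].round(2))
                                                                                                                                                         ^^^^^^^^^^^^^^^^
AttributeError: 'float' object has no attribute 'round'
```

```bash
sed -i "s/s\['width'\].round(3)/round(s['width'],3)/" s.py; python3 s.py
```

```text
t 6.0 [ 0.5016 -0.0419  0.1178] yaw -18.23 F [ 0.4 -0.3 -0.6] T [-0.019 -0.113  0.002] 0.15 j7 -0.59
```

Call:
move_arm(
  series=[
    [0, 0, 0, 0, 0, 1.5],
    [0, 0, 0, 0, 0, 1.5],
    [0, 0, 0, 0, 0, 0],
  ],
)

```text
clock: 6.3
position: [0.5015, -0.0419, 0.1177]
ee_rot: [-2.496, -1.907, -0.0]
force: [0.6, 0.3, -0.7]
width: 0.151
```

```bash
python3 s.py
```

```text
t 6.3 [ 0.5015 -0.0419  0.1177] yaw -15.23 F [ 0.6  0.3 -0.7] T [-0.077 -0.105 -0.014] 0.151 j7 -0.55
```

Call:
move_arm(
  series=[
    [0, 0, 0, 0, 0, 1.5],
    [0, 0, 0, 0, 0, 1.5],
    [0, 0, 0, 0, 0, 0],
  ],
)

```text
clock: 6.6
position: [0.5014, -0.0425, 0.1178]
ee_rot: [2.446, 1.971, -0.001]
force: [-0.3, -2.6, 2.5]
width: 0.151
```

```bash
python3 s.py
```

```text
t 6.6 [ 0.5014 -0.0425  0.1178] yaw -12.25 F [-0.3 -2.6  2.5] T [-0.672  0.119 -0.065] 0.151 j7 -0.5
```

Call:
move_arm(
  series=[
    [0, 0, 0, 0, 0, 1.5],
    [0, 0, 0, 0, 0, 1.5],
    [0, 0, 0, 0, 0, 0],
  ],
)

```text
clock: 6.9
position: [0.5013, -0.0431, 0.1178]
ee_rot: [2.393, 2.034, -0.002]
force: [-1.3, -6.0, 4.6]
width: 0.152
```

```bash
python3 s.py
```

```text
t 6.9 [ 0.5013 -0.0431  0.1178] yaw -9.26 F [-1.3 -6.   4.6] T [-1.348  0.245 -0.121] 0.152 j7 -0.46
```

A lateral force and opposing moment appeared from about 10° and keep growing, which means a jam. Backing off and trying clockwise.

Call:
move_arm(
  series=[
    [0, 0, 0, 0, 0, -2.5],
    [0, 0, 0, 0, 0, -2.5],
    [0, 0, 0, 0, 0, -2.5],
    [0, 0, 0, 0, 0, -2.5],
    [0, 0, 0, 0, 0, -2.5],
    [0, 0, 0, 0, 0, -2.5],
    [0, 0, 0, 0, 0, 0],
  ],
)

```text
clock: 7.6
position: [0.5017, -0.0412, 0.1178]
ee_rot: [-2.638, -1.705, -0.001]
force: [-0.7, -0.5, 0.6]
width: 0.149
```

```bash
python3 s.py; python3 w.py w4
```

```text
t 7.6 [ 0.5017 -0.0412  0.1178] yaw -24.26 F [-0.7 -0.5  0.6] T [ 0.015 -0.026  0.008] 0.149 j7 -0.68
t 7.65 pos [ 0.5016 -0.0413  0.1178] tooly deg -24.18 z [ 0.  0. -1.] F [ 0.9 -0.2  0.8] [ 0.05 -0.08 -0.04] 0.15004007035994707 j [ 0.29  0.43 -0.41  1.99  0.24  0.77 -0.68]
[ 195  179  114   95 5710] [251.4 219.7] [ 0.5073 -0.0272  0.1   ]
[238 304  28  11 251] [251.6 309.1] [ 0.4866 -0.0735  0.1   ]
```

View pics/w4.png

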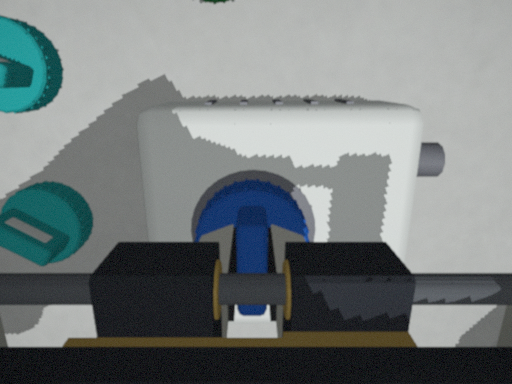

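The wing (252, 210–310) is still square between the pads, and forces are back to zero. Now clockwise.

Call:
move_arm(
  series=[
    [0, 0, 0, 0, 0, -2],
    [0, 0, 0, 0, 0, -2],
    [0, 0, 0, 0, 0, -2],
    [0, 0, 0, 0, 0, 0],
  ],
)

```text
clock: 8.05
position: [0.5015, -0.0419, 0.1177]
ee_rot: [2.726, 1.561, -0.0]
force: [0.2, 0.4, 0.2]
width: 0.154
```

```bash
python3 s.py
```

```text
t 8.05 [ 0.5015 -0.0419  0.1177] yaw -30.4 F [0.2 0.4 0.2] T [-0.036 -0.035  0.024] 0.154 j7 -0.77
```

Call:
move_arm(
  series=[
    [0, 0, 0, 0, 0, -1.5],
    [0, 0, 0, 0, 0, -1.5],
    [0, 0, 0, 0, 0, 0],
  ],
)

```text
clock: 8.35
position: [0.5015, -0.0419, 0.1177]
ee_rot: [2.766, 1.49, -0.0]
force: [-0.1, 0.3, 0.9]
width: 0.15
```

```bash
python3 s.py
```

```text
t 8.35 [ 0.5015 -0.0419  0.1177] yaw -33.38 F [-0.1  0.3  0.9] T [-0.043 -0.03  -0.019] 0.15 j7 -0.82
```

Call:
move_arm(
  series=[
    [0, 0, 0, 0, 0, -1.5],
    [0, 0, 0, 0, 0, -1.5],
    [0, 0, 0, 0, 0, 0],
  ],
)

```text
clock: 8.65
position: [0.5015, -0.0419, 0.1177]
ee_rot: [2.804, 1.417, -0.0]
force: [-0.4, 0.3, -0.5]
width: 0.154
```

```bash
python3 s.py
```

```text
t 8.65 [ 0.5015 -0.0419  0.1177] yaw -36.39 F [-0.4  0.3 -0.5] T [ 0.006 -0.08  -0.062] 0.154 j7 -0.86
```

Call:
move_arm(
  series=[
    [0, 0, 0, 0, 0, -1.5],
    [0, 0, 0, 0, 0, -1.5],
    [0, 0, 0, 0, 0, -1.5],
    [0, 0, 0, 0, 0, 0],
  ],
)

```text
clock: 9.05
position: [0.5015, -0.0419, 0.1177]
ee_rot: [2.857, 1.306, -0.0]
force: [0.1, -1.0, -0.4]
width: 0.15
```

```bash
python3 s.py
```

```text
t 9.05 [ 0.5015 -0.0419  0.1177] yaw -40.89 F [ 0.1 -1.  -0.4] T [-0.005 -0.044 -0.053] 0.15 j7 -0.93
```

Call:
move_arm(
  series=[
    [0, 0, 0, 0, 0, -1.5],
    [0, 0, 0, 0, 0, -1.5],
    [0, 0, 0, 0, 0, -1.5],
    [0, 0, 0, 0, 0, 0],
  ],
)

```text
clock: 9.45
position: [0.5015, -0.0419, 0.1177]
ee_rot: [2.906, 1.192, -0.0]
force: [-0.2, -0.4, -0.5]
width: 0.151
```

```bash
python3 s.py
```

```text
t 9.45 [ 0.5015 -0.0419  0.1177] yaw -45.39 F [-0.2 -0.4 -0.5] T [-0.013 -0.057 -0.047] 0.151 j7 -1.0
```

Call:
move_arm(
  series=[
    [0, 0, 0, 0, 0, -1.5],
    [0, 0, 0, 0, 0, -1.5],
    [0, 0, 0, 0, 0, -1.5],
    [0, 0, 0, 0, 0, 0],
  ],
)

```text
clock: 9.85
position: [0.5015, -0.0419, 0.1177]
ee_rot: [2.951, 1.077, -0.0]
force: [0.2, 0.2, -0.0]
width: 0.152
```

```bash
python3 s.py
```

```text
t 9.85 [ 0.5015 -0.0419  0.1177] yaw -49.89 F [ 0.2  0.2 -0. ] T [-0.029 -0.005  0.032] 0.152 j7 -1.06
```

Past 25° with no resistance, so this is the right way. On to about 50°.

Call:
move_arm(
  series=[
    [0, 0, 0, 0, 0, -2],
    [0, 0, 0, 0, 0, -2],
    [0, 0, 0, 0, 0, -2],
    [0, 0, 0, 0, 0, -2],
    [0, 0, 0, 0, 0, -2],
    [0, 0, 0, 0, 0, -2],
    [0, 0, 0, 0, 0, 0],
  ],
)

```text
clock: 10.55
position: [0.5015, -0.0419, 0.1178]
ee_rot: [3.047, 0.763, -0.0]
force: [-0.6, -0.2, -0.7]
width: 0.147
```

```bash
python3 s.py
```

```text
t 10.55 [ 0.5015 -0.0419  0.1178] yaw -61.9 F [-0.6 -0.2 -0.7] T [-0.019 -0.006  0.066] 0.147 j7 -1.24
```

Call:
move_arm(
  series=[
    [0, 0, 0, 0, 0, -2],
    [0, 0, 0, 0, 0, -2],
    [0, 0, 0, 0, 0, -2],
    [0, 0, 0, 0, 0, -2],
    [0, 0, 0, 0, 0, -2],
    [0, 0, 0, 0, 0, -2],
    [0, 0, 0, 0, 0, 0],
  ],
)

```text
clock: 11.25
position: [0.5015, -0.0419, 0.1177]
ee_rot: [3.111, 0.44, 0.0]
force: [0.3, -0.4, -1.0]
width: 0.152
```

```bash
python3 s.py; python3 w.py w5
```

```text
t 11.25 [ 0.5015 -0.0419  0.1177] yaw -73.91 F [ 0.3 -0.4 -1. ] T [ 0.01  -0.055  0.015] 0.152 j7 -1.42
t 11.3 pos [ 0.5015 -0.0419  0.1177] tooly deg -73.82 z [-0. -0. -1.] F [-0.4 -0.7 -0.2] [-0.04  0.01  0.  ] 0.15790540249046045 j [ 0.12  0.4  -0.19  2.    0.11  0.75 -1.42]
[ 196  180  113   94 5676] [251.7 219.9] [ 0.5152 -0.0373  0.1   ]
[238 304  28  11 257] [251.5 309.2] [ 0.4665 -0.0513  0.1   ]
```

View pics/w5.png

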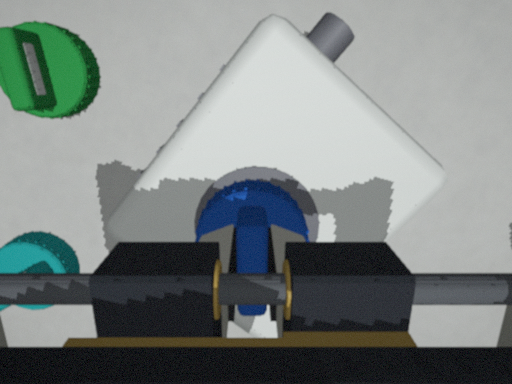

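The cap (252,230) turned with the gripper relative to the housing, about 49.5° without resistance. Gentle lift, checking force.

Call:
move_arm(
  series=[
    [0, 0, 0.2, 0, 0, 0],
    [0, 0, 0.2, 0, 0, 0],
    [0, 0, 0.2, 0, 0, 0],
    [0, 0, 0, 0, 0, 0],
  ],
)

```text
clock: 11.7
position: [0.5018, -0.0419, 0.1241]
ee_rot: [3.11, 0.442, 0.001]
force: [-0.2, 0.3, 0.2]
width: 0.155
```

```bash
python3 w.py w6
```

```text
t 11.75 pos [ 0.5017 -0.0419  0.124 ] tooly deg -73.81 z [ 0. -0. -1.] F [ 1.   0.1 -0.2] [ 0.08 -0.02 -0.01] 0.15163145962751473 j [ 0.13  0.4  -0.19  2.    0.11  0.76 -1.42]
[ 196  179  113   95 5718] [251.7 219.4] [ 0.5131 -0.0379  0.1   ]
[238 304  28  11 259] [251.4 309.2] [ 0.4623 -0.0526  0.1   ]
```

The cap stays fixed in the wrist view while the gripper is 6 mm up, with no force: it's free. Lifting straight.

Call:
move_arm(
  series=[
    [0, 0, 0.5, 0, 0, 0],
    [0, 0, 1, 0, 0, 0],
    [0, 0, 1.5, 0, 0, 0],
    [0, 0, 2, 0, 0, 0],
    [0, 0, 2, 0, 0, 0],
    [0, 0, 2, 0, 0, 0],
    [0, 0, 2, 0, 0, 0],
    [0, 0, 1.5, 0, 0, 0],
  ],
)

```text
clock: 12.55
position: [0.5018, -0.0419, 0.2509]
ee_rot: [3.11, 0.442, 0.003]
force: [0.9, 0.1, 0.0]
width: 0.151
```

Call:
move_arm(
  series=[
    [0, 0, 1, 0, 0, 0],
    [0, 0, 0.5, 0, 0, 0],
    [0, 0, 0, 0, 0, 0],
    [0, 0, 0, 0, 0, 0],
    [0, 0, 0, 0, 0, 0],
  ],
)

```text
clock: 13.05
position: [0.5011, -0.0419, 0.263]
ee_rot: [-3.11, -0.442, 0.002]
force: [-0.1, -0.2, -0.9]
width: 0.153
```

```bash
python3 w.py w7; python3 -c "
from h import *
c,*_=cam('side'); a=cv2.resize(c[100:260,130:343,::-1],(600,450),interpolation=3)
w=cv2.resize(cv2.imread('pics/w7.png'),None,fx=.39,fy=.39); a=np.hstack([a,np.zeros((450,w.shape[1],3),np.uint8)]);a[:w.shape[0],600:]=w
cv2.imwrite('pics/f.png',a)"
```

```text
t 13.1 pos [ 0.5011 -0.0419  0.263 ] tooly deg -73.81 z [-0.001  0.    -1.   ] F [ 0.  -0.2 -0.5] [ 0.02 -0.04 -0.01] 0.15454395399204737 j [ 0.15  0.24 -0.21  1.82  0.05  1.09 -1.37]
[ 195  178  114   96 5680] [251.5 219.5] [ 0.457  -0.0538  0.1   ]
[239 304  27  11 253] [251.9 309.2] [ 0.3625 -0.0818  0.1   ]
```

View pics/f.png

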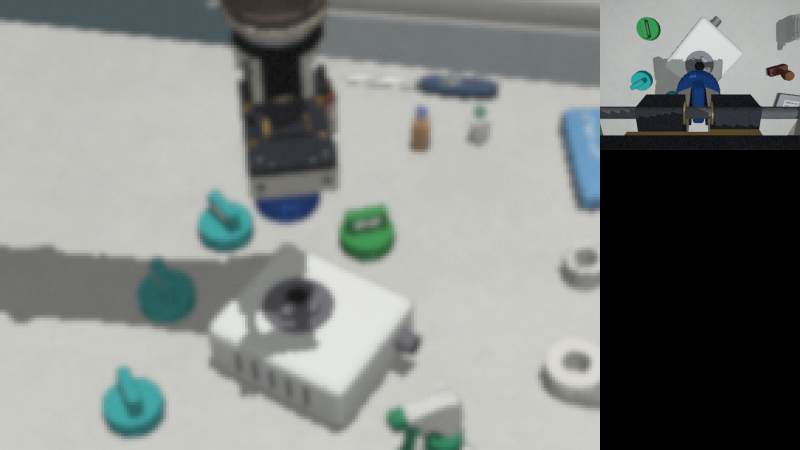

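The cap hangs upright in the gripper at (288,207), with the open neck visible at (298,300). It is about 14.5 cm up and the bystanders are untouched. Signing off.

```bash
python3 -c "
from h import *
print(workorder.sign_off())"
```

```text
the job is handed in; nothing more can be done
None
```

The blue cap is off the humidifier and the job is handed in, with the arm still holding the cap upright above the open neck.

- **Opening:** I gripped the wing at 15 N and tried counter-clockwise first. Resistance started at about 10°. I went about 5° further to confirm the jam, with side force reaching about 8 N, then backed off. Clockwise it turned freely to about 50°, so I lifted there; the lift met no resistance.
- **Last checks:** At 13.1 s of the 48 s limit, the tool pointed straight down and wrist force was about zero. The gripper opening was 14 mm, which matches the wing. The cap had risen about 145 mm from its seat, so about 131 mm above the neck's top. The side and wrist pictures showed the neck bare, and the nearby caps and the other things in view looked where they were. None of the final checks failed or disagreed.
- **Earlier disagreement:** Before the grasp, the side camera placed the cap about 13 mm off in y from the top camera. I used the top view, and the wrist-camera outline fits agreed with it to about 1 mm.

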